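Latch the test-tile tote and tip the discs into one corner

TASK

Turn the turnbutton fully across so that it secures the tote's wire lid, and only then take the tote by its steel corner handle and tilt it until all four loose glaze test discs have slid into the corner opposite the handle. Finish while still holding it by the handle, steadily tilted (about 30 degrees is right; the low corner may stay on the table), leaning on nothing else, and leave the things lying around alone.

Things in the scene. Friction and masses are not known exactly. Their poses are not given: they have to be found in the camera images.
- tote: square grey tray with a hinged wire-grid lid, loose, 0.6 to 0.9 kg in all. Sides 180 mm, walls and floor 4 mm, rim 70 mm high, lid top 77 mm. Origin: centre of the underside; z up; x along the tray's DIAGONAL: the corner at +x (bottom point 127,0,0 mm) carries the steel handle, the corner at -x (-127,0,0) is where the discs must collect; the other two corners lie on its y axis
- handle (a point): middle of the handle's straight steel bar, which stands off the tray across its +x corner, at (162, 0, 58) mm in the tray's frame: round, 12 mm thick, level, 90 mm long along the tray's y; 29 mm free between bar and tray corner. Can be pinched from above, fingers closing along the tray's x. Axes as the tray's
- corner (a point): inner floor point of the corner diagonally across from the handle, at (-121.5, 0, 4) mm in the tray's frame
- latch (a joint): turnbutton securing the lid, rad. Pivots about the tray's z on a ledge outside the middle of the side between the handle corner and the +y corner. 0: arm points along that side to the +y corner, lid free; grows counter-clockwise from above; 1.57: arm points straight inward over the lid's frame, secured; stop at 1.60. Friction about 0.04 N m; stays where it is left
- latch_grip (a point): on the turnbutton's pivot axis, at (73.5, 73.5, 95.5) mm in the tray's frame; its x axis points along the arm. Arm: reaches 42 mm from the pivot, 14 mm wide, 6 mm thick, underside 17 mm below this point. On it a grip fin along the arm, centred on the pivot, 34 mm long, 9 mm thick, its top 10 mm above and its foot 11 mm below this point
- lid (a joint): the wire-grid lid, hinged on the side across from the turnbutton, in rad: 0 shut (as it starts), grows as it opens
- disc_a: loose glazed test disc, 30 mm across, 14 mm thick, 30 g, lying flat on the tray's floor under the lid; origin at the centre of its underside. Slippery: it starts to slide when the floor is tilted about 8 degrees, runs all the way along the walls at about 25 degrees or more.
- disc_b: loose glazed test disc, 30 mm across, 14 mm thick, 30 g, lying flat on the tray's floor under the lid; origin at the centre of its underside. Slippery: it starts to slide when the floor is tilted about 8 degrees, runs all the way along the walls at about 25 degrees or more.
- disc_c: loose glazed test disc, 30 mm across, 14 mm thick, 30 g, lying flat on the tray's floor under the lid; origin at the centre of its underside. Slippery: it starts to slide when the floor is tilted about 8 degrees, runs all the way along the walls at about 25 degrees or more.
- disc_d: loose glazed test disc, 30 mm across, 14 mm thick, 30 g, lying flat on the tray's floor under the lid; origin at the centre of its underside. Slippery: it starts to slide when the floor is tilted about 8 degrees, runs all the way along the walls at about 25 degrees or more.
- rib: bystander: flat wooden throwing rib, 100 x 50 x 8 mm, lying near the tote; leave it where it is
- brush: bystander: glaze brush, 180 mm long, lying near the tote; leave it where it is
- spool: bystander: small white ceramic spool, 48 mm wide, 45 mm tall, standing near the tote; leave it where it is
- jar: bystander: black lidded jar, 72 mm wide, 90 mm tall, at the side of the table; leave it where it is
- pot: bystander: white ceramic pot holding brushes, 76 mm wide, 175 mm tall with the brushes, at the side; leave it where it is
- flask: bystander: green glass bottle, 60 mm wide, 170 mm tall, at the side; leave it where it is
- tiles: bystander: pile of square tiles, 100 x 100 x 45 mm, at the side; leave it where it is

How it is judged:
By the outcome, as a careful person would: the job done as asked, in the order asked, and still so for the second after the job is handed in, while the arm keeps its last pose, push and grip.
It also fails if it takes over 51 s, if anything falls off the work surface, if the arm or the gripper's body presses on something with over 40 N, if the wrist force passes 120 N, or if a joint passes its speed limit or range.

ROBOT

A 6-joint arm with a two-finger parallel gripper is mounted at the origin on the work surface. World frame = base frame: x ahead of the robot, y to its left, z up, the work surface at z = 0. Lengths are in mm, angles in degrees, forces in N, time in s.
With the tool pointing down it reaches from about 350 to 1000 mm from the base axis. Payload 7.1 kg.
Tool frame: the origin (TCP) lies at the very end of the fingers, on their centre line; the grasp point (between the pads) lies grip_point_offset behind it (grip_point_offset is the distance from the TCP to the grasp point, in mm); z points along the fingers, y is the line along which they close (so a half turn about z gives the same grasp; the last joint's range is limited). The gripper opens to 85 mm and grips with 20 to 120 N. Pads are 22 mm wide; open, the fingers measure 114 mm over their backs; the gripper's body (76 mm by 85 mm) begins 54 mm behind the grasp point. The pads swing forward as they close: fully open they stand 13 mm farther back than shut.
Start: joints at [-71.734, 24.242, 93.386, -0, 62.372, -1.089], TCP at [207.15, -589.656, 231.319] pointing down, gripper open.
Joint ranges: [-172.04, 172.04], [-51.8, 120.97], [4.93, 147.93], [-75.15, 255.16], [6.16, 154.13], [-145.62, 145.62]. Speed limits (degrees/s): [136.94, 136.94, 172.46, 180, 180, 180].

INTERFACE

Orientations are given as [roll, pitch, yaw] about the fixed x, y, z axes, in that order (R = Rz(yaw) Ry(pitch) Rx(roll)).
In Python, from plant import sense, get_image, calibration, job_done, look_for, silhouettes, grip_point_offset gives the robot as it stands. The module is installed in compiled form; this text tells all that it offers.
- The arm moves only by the tool play_rows, never from a script. Its argument "targets" is a list of rows, each a list of 3 entries, a list of its own where there are three numbers: the shift along the tool's x, y, z in cm, then the turn, a rotation vector about the tool's x, y, z in rad, then the opening, from 0 (shut) to 1 (fully open). A call has 1 to 5 rows; each row shifts and turns the commanded pose from where the row before left it, along the tool's axes as they then stand; what a row does not reach is not made up. A row lasts 1/12 s, in which the tool goes at most 41.7 mm and 7.16 degrees, less where a joint would pass 70% of its speed; a pose out of reach is approached as far as the arm can. A call with a gripper value outside its range is refused whole. The fingers move at their own pace and stop on an object; "grip_force" is the grip in N (left out, the last holds). Time passes only in rows, so rows that do not move let the fingers close. It gives the time, the measured TCP pose, the force, the opening and the grip force at its end, in the units of the state.
- sense(): the state, without advancing time (a new reading comes with each control period).
- get_image(name): name is "side" or "top"; returns (picture, depth): 480x640x3 uint8, red, green, blue; 480x640 float32, mm along the optical axis (not along the pixel's ray), 0 where there is no reading.
- calibration(name): a dict with "K" (3x3 intrinsics, pixels), "R" (3x3) and "t" (3): a world point X has camera coordinates R X + t. Camera axes: x right, y down, z forward; pixel columns grow to the right and rows downward; lengths in mm; the calibration is good to about 2 mm. A picture is of the moment at which its call begins. calibration takes no time and is no camera call.
- job_done(): hands the job in; it is judged then, once.
Trained networks look in the newest picture that a camera, given by its name, has taken for a name from the list of things; names that differ only in an ending like _2 or _b are one class to them, and where a whole thing is asked for, a point or a joint stands for the part that bears it (a point fixed in the world has none). Each returns a list of dicts, best first, with "conf" (0 to 1); they miss things now and then, are a little off and sometimes report something else, mostly with a low value. They report only what shows in the picture. A call takes as long as a camera call.
- look_for(camera, query): "at" ([x, y, z] in mm, in world coordinates, good to about 4 mm: the middle of the surface that is visible of it).
- silhouettes(camera, query): "region" (480x640 bool, what is visible of it).
The state is a dict: "t": time; "joints": joint angles; "joint_vel": joint speeds; "tau": joint torques, N m; "tcp_pos": TCP position; "orientation": TCP orientation; "wrist_force": force on the tool from outside, world axes, zero at the start; "torque": the same for the moment, N m; "finger_gap": finger opening in mm; "gripper_force": force on a finger pad.
Only numpy, scipy, OpenCV 4.12 (cv2) and the standard library are available. Lean on these libraries where they do the work, as an engineer would, in place of code of your own. Each camera call takes 0.05 s, during which the arm holds its last target. There are 200 camera calls.

## Working session

There is one attempt and no reset: what is moved stays moved. The work goes in short steps, Python scripts to look and compute and a tool call to move; the robot and the scene stay as the last step left them, time stands still between calls to the robot, and variables do not carry over. Pictures are saved under pics/ and viewed, at most 10 in all, crops included, and the job is handed in when it is done.

Besides the shell and the picture viewer there is one more tool, called after "Emit:" by a JSON object that holds its "op" and its "data". play_rows: Moves the arm, as the interface text tells. Its arguments: {"type":"object","properties":{"targets":{"type":"array"},"grip_force":{"type":"number"}},"required":["targets"]}

```bash
mkdir -p pics
python3 - <<'E'
from plant import *
import cv2,numpy as np
s=sense();print({k:np.round(v,2).tolist() for k,v in s.items()}, grip_point_offset if not callable(grip_point_offset) else grip_point_offset())
for n in("top","side"):
    im,d=get_image(n);cv2.imwrite(f"pics/{n}0.png",im[:,:,::-1]);np.save(f"pics/{n}d0.npy",d)
    c=calibration(n);print(n,np.round(c["K"],1).tolist(),np.round(c["R"],3).tolist(),np.round(c["t"],1).tolist())
    for q in("tote","handle","latch","latch_grip","corner","disc_a","spool","rib","brush"):
        print(n,q,[(np.round(r["at"]).tolist(),round(r["conf"],2)) for r in look_for(n,q)[:5]])
print(sense()["t"])
E
```

```text
{'t': 0.0, 'joints': [-71.74, 24.28, 93.43, -0.0, 62.37, -1.09], 'joint_vel': [0.05, 0.02, -0.01, -0.1, 0.05, 0.06], 'tau': [0.0, -55.74, -28.17, 0.0, 0.01, 0.0], 'tcp_pos': [206.96, -589.14, 230.55], 'orientation': [-179.91, -0.0, 19.35], 'wrist_force': [-0.33, 0.41, -0.07], 'torque': [0.04, -0.01, 0.01], 'gripper_force': 0.0, 'finger_gap': 85.09} 18.700000000000003
top [[609.8, 0.0, 317.0], [0.0, 609.8, 239.1], [0.0, 0.0, 1.0]] [[0.009, -1.0, -0.015], [-0.985, -0.006, -0.174], [0.173, 0.016, -0.985]] [18.1, 539.4, 1280.5]
top tote [([503.0, 128.0, 8.0], 0.67)]
top handle [([504.0, 129.0, 6.0], 0.57)]
top latch [([537.0, 212.0, 85.0], 0.73)]
top latch_grip [([536.0, 212.0, 81.0], 0.58)]
top corner [([506.0, 128.0, 6.0], 0.76), ([482.0, 316.0, 6.0], 0.5)]
top disc_a [([572.0, 129.0, 16.0], 0.61), ([529.0, 83.0, 22.0], 0.59)]
top spool [([639.0, 43.0, 47.0], 0.74), ([512.0, 184.0, 13.0], 0.54)]
top rib [([482.0, 313.0, 10.0], 0.87), ([420.0, 458.0, 66.0], 0.53)]
top brush [([569.0, -70.0, 12.0], 0.93)]
side [[537.0, 0.0, 312.2], [0.0, 537.0, 243.3], [0.0, 0.0, 1.0]] [[0.997, -0.078, -0.014], [-0.06, -0.625, -0.778], [0.052, 0.777, -0.628]] [-546.9, 98.8, 1354.0]
side tote [([508.0, 118.0, 49.0], 0.72)]
side handle [([506.0, 120.0, 50.0], 0.55)]
side latch [([546.0, 203.0, 88.0], 0.63), ([570.0, -88.0, 18.0], 0.25)]
side latch_grip [([547.0, 203.0, 90.0], 0.5)]
side corner []
side disc_a [([498.0, 113.0, 21.0], 0.63)]
side spool [([648.0, 30.0, 19.0], 0.68), ([512.0, 174.0, 17.0], 0.39)]
side rib []
side brush [([569.0, -91.0, 18.0], 0.91)]
1.0
```

View pics/top0.png

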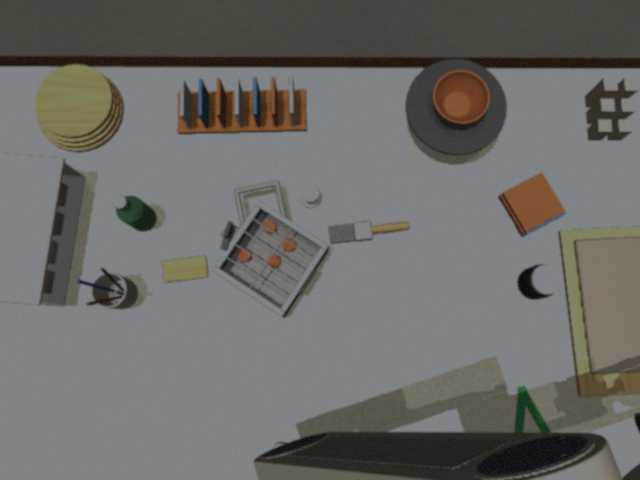

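View pics/side0.png

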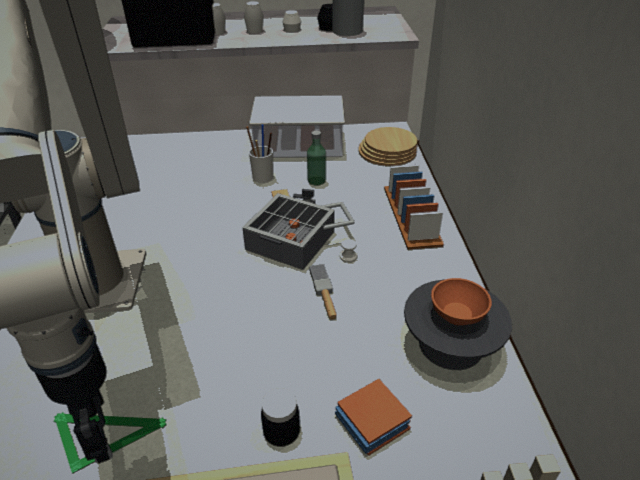

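Top view: the tote's handle corner is at about (262,205), the bar at (260,185), the opposite corner at (285,313) and the button at (228,235). The spool at (310,195) is close to the handle. Next I fit the tote pose from depth.

```bash
cat > h.py <<'E'
from plant import *
import numpy as np, cv2
def cloud(n,d):
    c=calibration(n);K,R,t=(np.array(c[k]) for k in("K","R","t"))
    v,u=np.mgrid[:480,:640]
    P=np.stack([(u-K[0,2])/K[0,0]*d,(v-K[1,2])/K[1,1]*d,d],-1)
    return (P-t)@R
def proj(n,X):
    c=calibration(n);K,R,t=(np.array(c[k]) for k in("K","R","t"))
    p=(np.array(X)@R.T+t)@K.T;return p[...,:2]/p[...,2:]
E
python3 - <<'E'
from h import *
for n in("top","side"):
    d=np.load(f"pics/{n}d0.npy");W=cloud(n,d)
    roi=(abs(W[...,0]-505)<200)&(abs(W[...,1]-128)<170)&(d>0)
    print(n,"table z",np.median(W[roi&(abs(W[...,2])<15)][:,2]))
    m=roi&(W[...,2]>62)&(W[...,2]<80)
    nn,l,st,ce=cv2.connectedComponentsWithStats(m.astype(np.uint8),connectivity=8)
    for i in range(1,nn):
        if st[i,4]>15:
            P=W[l==i];print(st[i].tolist(),np.round(P.mean(0)),[np.round(x,1) for x in cv2.minAreaRect(P[:,:2].astype(np.float32))])
    m=roi&(W[...,2]>84)&(W[...,2]<115)
    P=W[m];print("button",len(P),P.mean(0).round(1),[np.round(x,1) for x in cv2.minAreaRect(P[:,:2].astype(np.float32))],np.percentile(P[:,2],[5,50,95]).round())
    # handle zone
    m=roi&(W[...,2]>45)&(W[...,2]<75)&(W[...,0]>640-20)
    P=W[m];print("handle",len(P));print(P[::max(1,len(P)//25)].round().tolist())
im=cv2.imread("pics/top0.png");cv2.imwrite("pics/crop0.png",cv2.resize(im[165:325,190:350],None,fx=3.7,fy=3.7,interpolation=cv2.INTER_CUBIC))
E
```

```text
top table z 0.6766127265287254
[211, 181, 117, 136, 2645] [508. 124.  74.] [array([533.2, 128.3]), array([248.7, 239. ]), np.float64(57.2)]
[275, 189, 6, 9, 23] [639. 109.  64.] [array([637.9, 108.8]), array([19.1, 10.9]), np.float64(2.7)]
[281, 255, 19, 14, 33] [486.  78.  74.] [array([486.1,  78.6]), array([46.9,  3.4]), np.float64(58.8)]
button 149 [539.9 210.9  96.5] [array([466.2, 176.8]), array([209.6,  44.6]), np.float64(27.0)] [ 84. 100. 108.]
handle 508
[[666.0, 120.0, 59.0], [660.0, 132.0, 65.0], [658.0, 135.0, 63.0], [656.0, 145.0, 64.0], [660.0, 34.0, 49.0], [654.0, 130.0, 63.0], [651.0, 178.0, 65.0], [653.0, 135.0, 58.0], [650.0, 187.0, 59.0], [649.0, 143.0, 65.0], [647.0, 193.0, 63.0], [648.0, 150.0, 59.0], [644.0, 195.0, 66.0], [645.0, 110.0, 65.0], [643.0, 185.0, 62.0], [648.0, 36.0, 45.0], [640.0, 108.0, 63.0], [637.0, 197.0, 65.0], [635.0, 195.0, 64.0], [633.0, 197.0, 64.0], [632.0, 200.0, 58.0], [628.0, 201.0, 64.0], [634.0, 25.0, 47.0], [632.0, 27.0, 46.0], [629.0, 27.0, 46.0], [622.0, 110.0, 58.0]]
side table z 2.0079803044005278
[243, 193, 112, 60, 1653] [516. 111.  73.] [array([535.5, 123.3]), array([247.1, 244.6]), np.float64(57.9)]
button 130 [547.5 203.5  95. ] [array([549.2, 117.6]), array([ 53.4, 216.1]), np.float64(5.3)] [ 84.  94. 109.]
handle 308
[[641.0, 202.0, 64.0], [646.0, 196.0, 65.0], [647.0, 187.0, 67.0], [649.0, 181.0, 68.0], [649.0, 178.0, 66.0], [651.0, 171.0, 65.0], [658.0, 161.0, 65.0], [659.0, 150.0, 66.0], [661.0, 143.0, 64.0], [662.0, 133.0, 64.0], [667.0, 125.0, 63.0], [648.0, 107.0, 68.0], [643.0, 107.0, 64.0], [623.0, 100.0, 68.0], [656.0, 104.0, 63.0], [636.0, 95.0, 67.0], [623.0, 97.0, 63.0], [626.0, 97.0, 60.0], [639.0, 54.0, 46.0], [648.0, 44.0, 50.0], [659.0, 43.0, 46.0], [658.0, 36.0, 49.0], [660.0, 33.0, 48.0], [657.0, 32.0, 45.0], [657.0, 26.0, 47.0], [633.0, 22.0, 45.0]]
```

View pics/crop0.png

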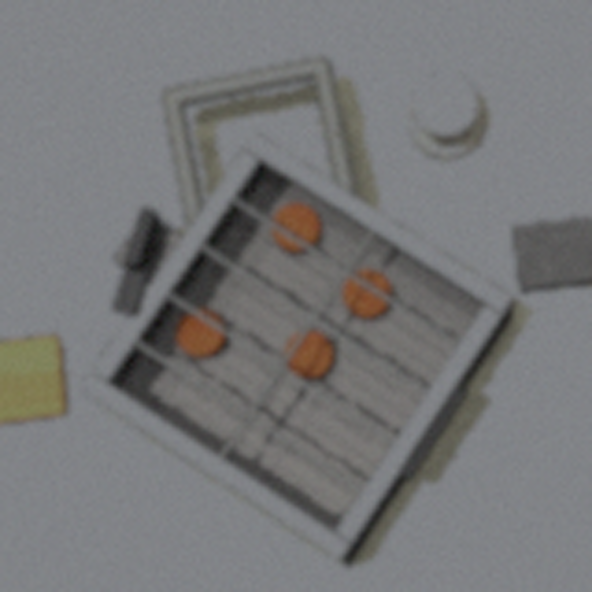

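```bash
cat >> h.py <<'E'
def T(p,P): # tote frame -> world, p=(x,y,yaw deg)
    a=np.radians(p[2]);P=np.array(P,float)
    return np.stack([p[0]+np.cos(a)*P[...,0]-np.sin(a)*P[...,1],p[1]+np.sin(a)*P[...,0]+np.cos(a)*P[...,1],P[...,2]],-1)
E
python3 - <<'E'
from h import *
from scipy.optimize import least_squares
cr=lambda a:np.array(a)/3.7+[190,165]-0.4
uv=cr([(252,148),(512,300),(348,565),(93,385),(175,98),(320,66)])
for z in(70,74):
    M=[(127,0,z),(0,-127,z),(-127,0,z),(0,127,z),(162,45,58),(162,-45,58)]
    r=least_squares(lambda p:(proj("top",T(p,M))-uv).ravel(),(530,125,12));print(z,r.x.round(2),r.fun.reshape(-1,2).round(1).tolist())
p=r.x
print("handle",T(p,(162,0,58)),"grip",T(p,(73.5,73.5,95.5)),proj("top",T(p,(73.5,73.5,95.5)))*1)
# button from depth: local
for n in("top","side"):
    d=np.load(f"pics/{n}d0.npy");W=cloud(n,d);g=T(p,(73.5,73.5,95.5))
    m=(np.hypot(W[...,0]-g[0],W[...,1]-g[1])<55)&(d>0)
    for lo,hi in((82,125),(97,125),(80,95)):
        q=m&(W[...,2]>lo)&(W[...,2]<hi);P=W[q]
        if len(P)>4:
            ev,V=np.linalg.eigh(np.cov(P[:,:2].T));print(n,lo,len(P),P.mean(0).round(1),"dir",np.degrees(np.arctan2(V[1,1],V[0,1])).round(1),np.sqrt(ev).round(1))
for th in(0,.2,.35,.5):
    a=np.radians(135)+th
    print(th,[((proj("top",T(p,(73.5+r*np.cos(a),73.5+r*np.sin(a),z)))-[190,165]+.4)*3.7).round() for r,z in((-17,105),(17,105),(42,84.5))])
E
```

```text
70 [493.59 119.43  12.94] [[1.4, -3.1], [1.2, -0.4], [-0.4, -0.6], [-2.2, 2.3], [-0.4, 0.9], [0.5, 0.8]]
74 [493.21 119.15  12.96] [[1.3, -3.4], [1.3, -0.5], [-0.4, -0.5], [-2.4, 2.3], [-0.4, 1.0], [0.6, 1.0]]
handle [651.0789515  155.49587751  58.        ] grip [548.34492945 207.26672561  95.5       ] [228.83069347 230.39184865]
top 82 183 [538.5 211.8  94. ] dir 161.6 [ 4.2 16.5]
top 97 79 [549.6 209.4 104.5] dir 163.9 [2.9 9.9]
top 80 132 [531.5 211.   84.7] dir 146.7 [ 5.9 19.9]
side 82 142 [546.3 206.3  94. ] dir 157.4 [ 5.4 15.8]
side 97 49 [553.1 205.4 104.4] dir 162.1 [3.5 9.3]
side 80 106 [541.3 204.7  85.8] dir 151.3 [ 8.  18.9]
0 [array([159., 215.]), array([126., 265.]), array([107., 308.])]
0.2 [array([154., 213.]), array([131., 268.]), array([120., 315.])]
0.35 [array([150., 211.]), array([135., 269.]), array([131., 318.])]
0.5 [array([145., 211.]), array([140., 270.]), array([141., 319.])]
```

Run:
```python
from h import *
from scipy.optimize import least_squares
cr=lambda a:np.array(a)/3.7+[190,165]-0.4
uv=cr([(512,300),(348,565),(175,98),(320,66)])
M=[(0,-127,70),(-127,0,70),(162,45,58),(162,-45,58)]
r=least_squares(lambda p:(proj("top",T(p,M))-uv).ravel(),(530,125,12));print(r.x.round(2),r.fun.reshape(-1,2).round(1).tolist())
p=r.x
print("handle",T(p,(162,0,58)),"grip",T(p,(73.5,73.5,95.5)))
# depth: bar and outer side points in tote frame
a=np.radians(p[2])
for n in("top","side"):
    d=np.load(f"pics/{n}d0.npy");W=cloud(n,d);q=W[...,:2]-p[:2]
    X=q[...,0]*np.cos(a)+q[...,1]*np.sin(a);Y=-q[...,0]*np.sin(a)+q[...,1]*np.cos(a);Z=W[...,2]
    m=(d>0)&(Z>50)&(Z<72)&(X>150)&(X<180)&(abs(Y)<35);print(n,"bar x",np.median(X[m]),"slope",np.polyfit(Y[m],X[m],1)[0],m.sum())
    m=(d>0)&(Z>50)&(Z<72)&(X>135)&(X<150)&(abs(Y)<60);print("bar legs y",Y[m&(Y>0)].mean(),Y[m&(Y<0)].mean())
    u=(X+Y)/2**.5;v=(X-Y)/2**.5
    m=(d>0)&(Z>65)&(Z<80);
    for nm,s,t in(("u",u,v),("v",v,u)):
        k=m&(abs(t)<60)&(abs(s)<100);print(nm,np.percentile(s[k],[1,99]).round(1))
    m=(d>0)&(Z>99)&(Z<120)&(np.hypot(X-73.5,Y-73.5)<30)
    P=np.stack([X[m],Y[m]],1);V=np.linalg.eigh(np.cov(P.T))[1][:,1];print("fin",P.mean(0),(np.degrees(np.arctan2(V[1],V[0]))-135)%180,np.median(Z[m]))
```

```text
[494.   119.99  12.81] [[1.0, -0.4], [-0.8, -0.7], [-0.5, 0.6], [0.4, 0.6]]
handle [651.96077808 155.92080479  58.        ] grip [549.36280321 207.96074668  95.5       ]
top bar x 161.1804474314738 slope 0.010028465744113292 175
bar legs y 45.88508394673964 -43.70098451697384
u [-94.9  97.2]
v [-91.   88.3]
fin [74.09007084 75.04914974] 16.333136081494132 104.89119747113354
side bar x 163.0717557403133 slope -0.020234068385266132 75
bar legs y 40.089811380145655 -49.20679327111932
u [-96.8  94.1]
v [-86.5  94.6]
fin [76.46319955 70.23191048] 14.333962771787895 105.11227100065342
```

```bash
cat >> h.py <<'E'
from scipy.spatial.transform import Rotation as Ro
def plan(pos,yaw,n,p0=None,y0=None):
    s=sense();p=np.array(s["tcp_pos"]if p0 is None else p0,float);y=s["orientation"][2]if y0 is None else y0
    dy=np.radians(yaw-y)/n;d=(np.array(pos)-p)/n/10
    for k in range(n):
        R=Ro.from_euler("xyz",[180,0,y+np.degrees(dy)*k],degrees=True)
        print(R.inv().apply(d).round(2).tolist(),round(-dy,4))
E
python3 - <<'E'
from h import *
plan((549.4,208,160),163.3,25,(207.1,-589.6,231.3),19.35)
E
```

```text
[2.35, -2.56, 0.29] -0.1005
[2.59, -2.31, 0.29] -0.1005
[2.81, -2.04, 0.29] -0.1005
[3.0, -1.74, 0.29] -0.1005
[3.16, -1.43, 0.29] -0.1005
[3.29, -1.11, 0.29] -0.1005
[3.38, -0.77, 0.29] -0.1005
[3.45, -0.43, 0.29] -0.1005
[3.47, -0.08, 0.29] -0.1005
[3.46, 0.27, 0.29] -0.1005
[3.42, 0.61, 0.29] -0.1005
[3.34, 0.95, 0.29] -0.1005
[3.23, 1.28, 0.29] -0.1005
[3.08, 1.6, 0.29] -0.1005
[2.91, 1.9, 0.29] -0.1005
[2.7, 2.18, 0.29] -0.1005
[2.47, 2.44, 0.29] -0.1005
[2.21, 2.68, 0.29] -0.1005
[1.93, 2.89, 0.29] -0.1005
[1.63, 3.06, 0.29] -0.1005
[1.32, 3.21, 0.29] -0.1005
[0.99, 3.33, 0.29] -0.1005
[0.65, 3.41, 0.29] -0.1005
[0.3, 3.46, 0.29] -0.1005
[-0.05, 3.47, 0.29] -0.1005
```

Emit:
{"op": "play_rows", "data": {"targets": [[[2.35,-2.56,0.29],[0,0,-0.1],1],[[2.6,-2.3,0.29],[0,0,-0.1],1],[[2.8,-2.04,0.29],[0,0,-0.1],1],[[3.0,-1.74,0.29],[0,0,-0.1],1],[[3.16,-1.43,0.29],[0,0,-0.1],1]]}}

```text
t: 1.42
tcp_pos: [276.0, -428.9, 216.8]
orientation: [180.0, -0.0, 48.3]
wrist_force: [0.0, -0.0, -0.4]
finger_gap: 85.5
gripper_force: 0.0
```

Emit:
{"op": "play_rows", "data": {"targets": [[[3.3,-1.1,0.29],[0,0,-0.1],1],[[3.4,-0.77,0.29],[0,0,-0.1],1],[[3.45,-0.43,0.29],[0,0,-0.1],1],[[3.47,-0.08,0.29],[0,0,-0.1],1],[[3.46,0.27,0.29],[0,0,-0.1],1]]}}

```text
t: 1.83
tcp_pos: [345.5, -269.5, 202.5]
orientation: [180.0, 0.0, 76.9]
wrist_force: [0.9, -0.4, 0.8]
finger_gap: 85.4
gripper_force: 0.0
```

Emit:
{"op": "play_rows", "data": {"targets": [[[3.4,0.6,0.29],[0,0,-0.1],1],[[3.34,0.95,0.29],[0,0,-0.1],1],[[3.23,1.28,0.29],[0,0,-0.1],1],[[3.08,1.6,0.29],[0,0,-0.1],1],[[2.9,1.9,0.29],[0,0,-0.1],1]]}}

```text
t: 2.25
tcp_pos: [414.8, -110.4, 188.0]
orientation: [180.0, 0.0, 105.6]
wrist_force: [0.9, -0.5, -0.2]
finger_gap: 85.5
gripper_force: 0.0
```

Emit:
{"op": "play_rows", "data": {"targets": [[[2.7,2.18,0.29],[0,0,-0.1],1],[[2.47,2.44,0.29],[0,0,-0.1],1],[[2.2,2.68,0.29],[0,0,-0.1],1],[[1.93,2.9,0.29],[0,0,-0.1],1],[[1.63,3.06,0.29],[0,0,-0.1],1]]}}

```text
t: 2.67
tcp_pos: [484.8, 48.8, 173.4]
orientation: [180.0, 0.0, 134.2]
wrist_force: [0.7, -1.1, 0.0]
finger_gap: 85.5
gripper_force: 0.0
```

Emit:
{"op": "play_rows", "data": {"targets": [[[1.32,3.2,0.29],[0,0,-0.1],0.6],[[1.0,3.33,0.29],[0,0,-0.1],0.6],[[0.65,3.4,0.29],[0,0,-0.1],0.6],[[0.3,3.46,0.29],[0,0,-0.1],0.6],[[0,3.4,0.29],[0,0,-0.1],0.6]]}}

```text
t: 3.08
tcp_pos: [554.0, 207.1, 158.8]
orientation: [180.0, 0.0, 162.9]
wrist_force: [0.2, -0.4, 0.1]
finger_gap: 51.5
gripper_force: 0.0
```

Emit:
{"op": "play_rows", "data": {"targets": [[[0.47,-0.05,2.4],[0,0,0],0.4],[[0,0,2.4],[0,0,0],0.4],[[0,0,1.8],[0,0,0],0.4],[[0,0,0.6],[0,0,0],0.4],[[0,0,0],[0,0,0],0.4]]}}

```text
t: 3.5
tcp_pos: [547.7, 205.8, 85.3]
orientation: [-179.9, -0.1, 162.6]
wrist_force: [0.2, 0.4, -0.6]
finger_gap: 34.4
gripper_force: 0.0
```

Run:
```python
from h import *
s=sense();print(np.round(s["tcp_pos"],1),s["finger_gap"],s["wrist_force"])
a,_=get_image("side");b,_=get_image("top")
A=cv2.resize(a[150:270,230:370],None,fx=4,fy=4,interpolation=cv2.INTER_CUBIC)[:480]
cv2.imwrite("pics/c1.png",A[:,:,::-1])
```

```text
[547.7 205.8  85.3] 34.35957378212474 [ 0.19575883  0.38438865 -0.55861191]
```

View pics/c1.png

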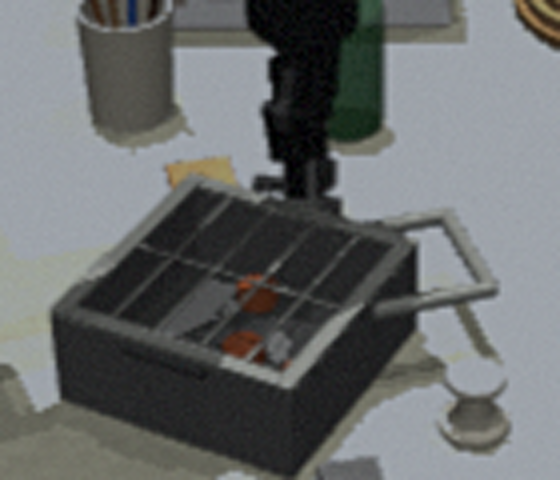

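The fingers straddle the button (crop about (305,190)) and nothing looks disturbed. I raise 2 mm and close.

Emit:
{"op": "play_rows", "data": {"targets": [[[0,0,-0.2],[0,0,0],0.3],[[0,0,0],[0,0,0],0],[[0,0,0],[0,0,0],0],[[0,0,0],[0,0,0],0],[[0,0,0],[0,0,0],0]], "grip_force": 40}}

```text
t: 4.02
tcp_pos: [550.1, 206.5, 90.6]
orientation: [179.9, 0.2, 162.6]
wrist_force: [-0.1, 0.5, 6.3]
finger_gap: 7.4
gripper_force: 42.8
```

Emit:
{"op": "play_rows", "data": {"targets": [[[0,0,0],[0,0,0],0],[[0,0,0],[0,0,0],0],[[0,0,0],[0,0,0],0]]}}

```text
t: 4.27
tcp_pos: [550.1, 206.5, 90.6]
orientation: [179.9, 0.2, 162.6]
wrist_force: [-0.4, -0.3, 5.7]
finger_gap: 7.8
gripper_force: 42.8
```

Emit:
{"op": "play_rows", "data": {"targets": [[[0,0,0],[0,0,-0.06],0],[[0,0,0],[0,0,-0.08],0],[[0,0,0],[0,0,-0.08],0],[[0,0,0],[0,0,-0.08],0],[[0,0,0],[0,0,-0.08],0]]}}

```text
t: 4.68
tcp_pos: [550.0, 206.0, 90.6]
orientation: [180.0, 0.2, -175.4]
wrist_force: [0.4, -2.8, 6.8]
finger_gap: 7.5
gripper_force: 42.9
```

Emit:
{"op": "play_rows", "data": {"targets": [[[0,0,0],[0,0,-0.08],0],[[0,0,0],[0,0,-0.08],0],[[0,0,0],[0,0,-0.08],0],[[0,0,0],[0,0,-0.08],0],[[0,0,0],[0,0,-0.08],0]]}}

```text
t: 5.1
tcp_pos: [550.1, 205.6, 90.6]
orientation: [-179.9, 0.2, -152.5]
wrist_force: [1.6, -5.9, 7.4]
finger_gap: 7.6
gripper_force: 42.9
```

Emit:
{"op": "play_rows", "data": {"targets": [[[0,0,0],[0,0,-0.08],0],[[0,0,0],[0,0,-0.08],0],[[0,0,0],[0,0,-0.08],0],[[0,0,0],[0,0,-0.08],0],[[0,0,0],[0,0,-0.08],0]]}}

```text
t: 5.52
tcp_pos: [550.4, 205.4, 90.6]
orientation: [-179.8, 0.1, -129.6]
wrist_force: [1.7, -6.4, 5.9]
finger_gap: 7.5
gripper_force: 42.8
```

Run:
```python
from h import *
s=sense();print({k:np.round(v,2).tolist() for k,v in s.items()})
```

```text
{'t': 5.52, 'joints': [19.35, 32.06, 103.02, -0.12, 44.74, -121.0], 'joint_vel': [0.06, 0.06, 0.01, -0.02, -0.09, -54.59], 'tau': [3.54, -52.49, -18.89, 1.18, -0.07, 1.22], 'tcp_pos': [550.38, 205.43, 90.57], 'orientation': [-179.84, 0.11, -129.57], 'wrist_force': [1.72, -6.41, 5.91], 'torque': [-0.92, -0.29, -0.1], 'gripper_force': 42.8, 'finger_gap': 7.5}
```

Emit:
{"op": "play_rows", "data": {"targets": [[[0,0,0],[0,0,-0.06],0],[[0,0,0],[0,0,-0.05],0],[[0,0,0],[0,0,-0.03],0],[[0,0,0],[0,0,0],0]]}}

```text
t: 5.85
tcp_pos: [550.5, 205.5, 90.6]
orientation: [-179.8, 0.1, -121.7]
wrist_force: [1.8, -5.4, 6.0]
finger_gap: 8.0
gripper_force: 42.8
```

Run:
```python
from h import *
s=sense();print({k:np.round(s[k],2).tolist() for k in("orientation","wrist_force","torque")})
```

```text
{'orientation': [-179.81, 0.1, -121.67], 'wrist_force': [1.78, -5.37, 5.98], 'torque': [-0.84, -0.31, 0.0]}
```

Emit:
{"op": "play_rows", "data": {"targets": [[[0,0,0],[0,0,-0.03],0],[[0,0,0],[0,0,0],0]]}}

```text
t: 6.02
tcp_pos: [550.3, 205.7, 90.6]
orientation: [-179.8, 0.1, -120.0]
wrist_force: [0.8, -3.7, 5.9]
finger_gap: 8.2
gripper_force: 42.8
```

Run:
```python
from h import *
s=sense();print({k:np.round(s[k],2).tolist() for k in("orientation","wrist_force","torque")})
```

```text
{'orientation': [-179.84, 0.11, -120.0], 'wrist_force': [0.85, -3.66, 5.91], 'torque': [-0.75, -0.2, -0.13]}
```

Emit:
{"op": "play_rows", "data": {"targets": [[[0,0,0],[0,0,0],0.6],[[0,0,0],[0,0,0],0.6],[[0,0,0],[0,0,0],0.6],[[0,0,-3],[0,0,0],0.6],[[0,0,-4],[0,0,0],0.6]]}}

```text
t: 6.43
tcp_pos: [545.9, 205.3, 156.1]
orientation: [179.7, -0.4, -120.0]
wrist_force: [1.1, -0.5, 1.7]
finger_gap: 51.2
gripper_force: 0.0
```

Emit:
{"op": "play_rows", "data": {"targets": [[[2,3,-1],[0,0,0.1],0.8],[[2,3,0],[0,0,0.1],0.8],[[2,3,0],[0,0,0.1],0.8],[[0,0,0],[0,0,0.1],0.8],[[0,0,0],[0,0,0.1],0.8]]}}

```text
t: 6.85
tcp_pos: [438.6, 210.1, 169.0]
orientation: [180.0, -0.1, -148.9]
wrist_force: [0.2, 0.2, 0.8]
finger_gap: 68.0
gripper_force: 0.0
```

Run:
```python
from h import *
s=sense();print(np.round(s["tcp_pos"],1),np.round(s["orientation"],1),s["t"])
p=(494,120,12.8)
for n in("top","side"):
    im,d=get_image(n);W=cloud(n,d);x,y=proj(n,T(p,(40,40,70))).astype(int)
    cv2.imwrite(f"pics/{n}2.png",cv2.resize(im[max(0,y-60):y+80,max(0,x-60):x+100],None,fx=4,fy=4,interpolation=cv2.INTER_CUBIC)[:,:,::-1]);np.save(f"pics/{n}d2.npy",d)
    a=np.radians(p[2]);q=W[...,:2]-p[:2]
    X=q[...,0]*np.cos(a)+q[...,1]*np.sin(a);Y=-q[...,0]*np.sin(a)+q[...,1]*np.cos(a);Z=W[...,2]
    m=(d>0)&(Z>97)&(Z<115)&(np.hypot(X-73.5,Y-73.5)<30)
    P=np.stack([X[m],Y[m]],1)
    if len(P)>4:
        V=np.linalg.eigh(np.cov(P.T))[1][:,1];print(n,"fin",len(P),P.mean(0),(np.degrees(np.arctan2(V[1],V[0]))-135)%180)
    m=(d>0)&(Z>50)&(Z<72)&(X>145)&(X<185)&(abs(Y)<35);print(n,m.sum(),"bar x",np.median(X[m]),"slope",np.polyfit(Y[m],X[m],1)[0],"z top",np.percentile(Z[m],80))
    m=(d>0)&(Z>50)&(Z<72)&(X>135)&(X<150)&(abs(Y)<60);print("legs y",Y[m&(Y>0)].mean(),Y[m&(Y<0)].mean())
```

```text
[438.6 210.1 169. ] [ 1.800e+02 -1.000e-01 -1.489e+02] 6.85
top fin 72 [72.94668788 74.64384666] 91.45853688242278
top 173 bar x 160.75108706972034 slope -0.0005837574582603797 z top 64.71016250793686
legs y 46.50498306356187 -43.211512225059636
side fin 44 [76.88199264 69.57564601] 89.93551891046388
side 70 bar x 162.98868588346113 slope -0.0038741066420044925 z top 66.37361473160517
legs y 41.51425087146921 -48.8719410826079
```

Run:
```python
from h import *
plan((652,156,150),102.8,20,(438.6,210.1,169),211.1)
```

```text
[-0.77, -0.78, 0.09] 0.0945
[-0.84, -0.71, 0.09] 0.0945
[-0.91, -0.62, 0.09] 0.0945
[-0.96, -0.54, 0.09] 0.0945
[-1.01, -0.44, 0.09] 0.0945
[-1.05, -0.34, 0.09] 0.0945
[-1.07, -0.24, 0.09] 0.0945
[-1.09, -0.14, 0.09] 0.0945
[-1.1, -0.04, 0.1] 0.0945
[-1.1, 0.07, 0.1] 0.0945
[-1.09, 0.17, 0.1] 0.0945
[-1.07, 0.27, 0.1] 0.0945
[-1.04, 0.37, 0.1] 0.0945
[-1.0, 0.47, 0.1] 0.0945
[-0.95, 0.56, 0.1] 0.0945
[-0.89, 0.65, 0.1] 0.0945
[-0.83, 0.73, 0.1] 0.0945
[-0.75, 0.8, 0.1] 0.0945
[-0.68, 0.87, 0.1] 0.0945
[-0.59, 0.93, 0.1] 0.0945
```

View pics/top2.png

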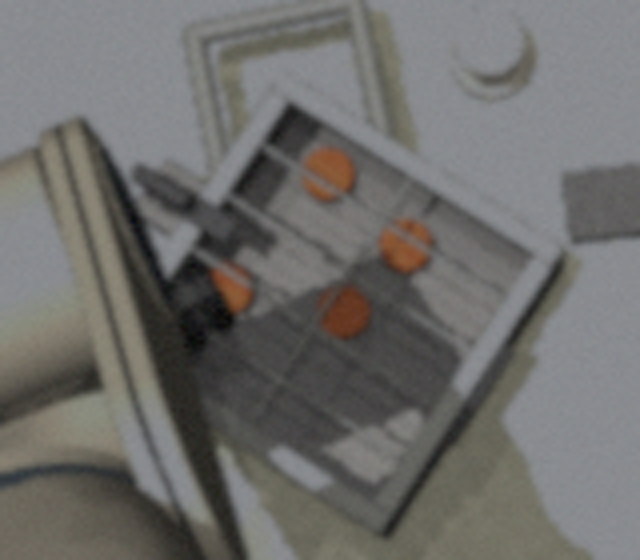

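The button arm runs from crop (140,180) to (270,245), square across the rim and over the lid frame, so the lid is secured. Next is the handle.

Emit:
{"op": "play_rows", "data": {"targets": [[[-0.77,-0.78,0.1],[0,0,0.0945],0.35],[[-0.84,-0.7,0.1],[0,0,0.0945],0.35],[[-0.9,-0.62,0.1],[0,0,0.0945],0.35],[[-0.96,-0.54,0.1],[0,0,0.0945],0.35],[[-1.0,-0.44,0.1],[0,0,0.0945],0.35]]}}

```text
t: 7.37
tcp_pos: [494.9, 196.6, 163.6]
orientation: [-180.0, -0.0, -175.8]
wrist_force: [1.3, -0.1, 0.7]
finger_gap: 29.9
gripper_force: 0.0
```

Emit:
{"op": "play_rows", "data": {"targets": [[[-1.05,-0.34,0.1],[0,0,0.0945],0.35],[[-1.07,-0.24,0.1],[0,0,0.0945],0.35],[[-1.09,-0.14,0.1],[0,0,0.0945],0.35],[[-1.1,-0.04,0.1],[0,0,0.0945],0.35],[[-1.1,0.07,0.1],[0,0,0.0945],0.35]]}}

```text
t: 7.78
tcp_pos: [548.3, 183.3, 158.5]
orientation: [-180.0, -0.0, 157.1]
wrist_force: [-1.1, 0.3, 0.4]
finger_gap: 29.8
gripper_force: 0.0
```

Emit:
{"op": "play_rows", "data": {"targets": [[[-1.1,0.17,0.1],[0,0,0.0945],0.35],[[-1.07,0.27,0.1],[0,0,0.0945],0.35],[[-1.04,0.37,0.1],[0,0,0.0945],0.35],[[-1.0,0.47,0.1],[0,0,0.0945],0.35],[[-0.95,0.56,0.1],[0,0,0.0945],0.35]]}}

```text
t: 8.2
tcp_pos: [601.9, 169.9, 153.4]
orientation: [-180.0, -0.0, 130.0]
wrist_force: [-0.3, -0.0, -0.2]
finger_gap: 30.1
gripper_force: 0.0
```

Emit:
{"op": "play_rows", "data": {"targets": [[[-0.9,0.65,0.1],[0,0,0.0945],0.35],[[-0.83,0.73,0.1],[0,0,0.0945],0.35],[[-0.75,0.8,0.1],[0,0,0.0945],0.35],[[-0.68,0.87,0.1],[0,0,0.0945],0.35],[[-0.6,0.93,0.1],[0,0,0.0945],0.35]]}}

```text
t: 8.62
tcp_pos: [655.4, 156.4, 148.3]
orientation: [-180.0, -0.0, 102.9]
wrist_force: [-0.3, 0.2, 0.3]
finger_gap: 29.7
gripper_force: 0.0
```

Emit:
{"op": "play_rows", "data": {"targets": [[[0,0,0],[0,0,0],0.35],[[0,0,0],[0,0,0],0.35]]}}

```text
t: 8.78
tcp_pos: [654.8, 156.4, 148.3]
orientation: [-180.0, -0.0, 103.2]
wrist_force: [-0.5, 0.8, -0.1]
finger_gap: 29.7
gripper_force: 0.0
```

Run:
```python
from h import *
s=sense();print(np.round(s["tcp_pos"],1),np.round(s["orientation"],1),s["t"],s["finger_gap"])
im,d=get_image("side");W=cloud("side",d)
x,y=proj("side",(652,156,90)).astype(int)
cv2.imwrite("pics/s3.png",cv2.resize(im[y-60:y+60,x-70:x+70],None,fx=4.5,fy=4.5,interpolation=cv2.INTER_CUBIC)[:,:,::-1])
print(x,y); print("proj bar ends/tcp in crop",[((proj("side",q)-[x-70,y-60])*4.5).round() for q in (T((494,120,12.8),(162,45,58)),T((494,120,12.8),(162,-45,58)),s["tcp_pos"])])
plan((652,156,40),102.8,4)
```

```text
[654.8 156.4 148.3] [-180.    -0.   103.2] 8.7833 29.7241096187033
345 203
proj bar ends/tcp in crop [array([290., 276.]), array([341., 357.]), array([323., 189.])]
[0.0, -0.06, 2.71] 0.0019
[0.0, -0.06, 2.71] 0.0019
[-0.0, -0.06, 2.71] 0.0019
[-0.0, -0.06, 2.71] 0.0019
```

View pics/s3.png

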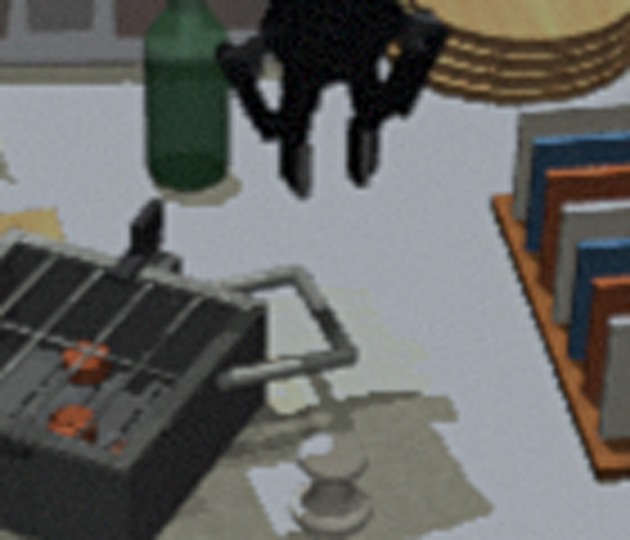

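Bar ends at crop (295,275) and (345,355), which match the prediction within about 2 mm. The fingertips at (300,190) and (362,180) are centred over the bar. Descend and pinch.

Emit:
{"op": "play_rows", "data": {"targets": [[[0,-0.12,2.5],[0,0,0],0.35],[[0,-0.12,2.5],[0,0,0],0.35],[[0,0,2.2],[0,0,0],0.35],[[0,0,2],[0,0,0],0.35],[[0,0,1.6],[0,0,0],0.35]]}}

```text
t: 9.25
tcp_pos: [650.8, 156.2, 39.2]
orientation: [-179.9, -0.0, 103.2]
wrist_force: [0.7, -0.6, -0.5]
finger_gap: 29.6
gripper_force: 0.0
```

Emit:
{"op": "play_rows", "data": {"targets": [[[0,0,0],[0,0,0],0.35],[[0,0,0],[0,0,0],0],[[0,0,0],[0,0,0],0],[[0,0,0],[0,0,0],0],[[0,0,0],[0,0,0],0]], "grip_force": 90}}

```text
t: 9.67
tcp_pos: [652.6, 156.3, 41.8]
orientation: [179.9, -0.0, 103.0]
wrist_force: [-0.8, 0.7, -3.2]
finger_gap: 8.9
gripper_force: 87.8
```

Run:
```python
from h import *
s=sense();print({k:np.round(s[k],2).tolist() for k in("t","tcp_pos","orientation","wrist_force","torque","finger_gap","gripper_force")})
```

```text
{'t': 9.67, 'tcp_pos': [652.62, 156.25, 41.77], 'orientation': [179.94, -0.0, 103.04], 'wrist_force': [-0.83, 0.67, -3.22], 'torque': [0.01, -0.01, -0.03], 'finger_gap': 8.95, 'gripper_force': 87.77}
```

Emit:
{"op": "play_rows", "data": {"targets": [[[0,-0.18,-1.1],[-0.038,0,0],0],[[0,-0.18,-1.1],[-0.038,0,0],0],[[0,-0.18,-1.1],[-0.038,0,0],0],[[0,-0.18,-1.1],[-0.038,0,0],0],[[0,-0.18,-1.1],[-0.038,0,0],0]], "grip_force": 100}}

```text
t: 10.08
tcp_pos: [639.5, 153.2, 96.1]
orientation: [169.0, 0.0, 103.0]
wrist_force: [0.5, -0.2, -3.6]
finger_gap: 8.6
gripper_force: 97.6
```

Run:
```python
from h import *
s=sense();print({k:np.round(s[k],2).tolist() for k in("t","tcp_pos","orientation","wrist_force","torque","finger_gap","gripper_force")})
```

```text
{'t': 10.08, 'tcp_pos': [639.51, 153.2, 96.06], 'orientation': [168.98, 0.0, 103.03], 'wrist_force': [0.46, -0.25, -3.6], 'torque': [-0.04, 0.14, -0.04], 'finger_gap': 8.62, 'gripper_force': 97.62}
```

Emit:
{"op": "play_rows", "data": {"targets": [[[0,-0.18,-1.1],[-0.038,0,0],0],[[0,-0.18,-1.1],[-0.038,0,0],0],[[0,-0.18,-1.1],[-0.038,0,0],0],[[0,-0.18,-1.1],[-0.038,0,0],0],[[0,-0.18,-1.1],[-0.038,0,0],0]]}}

```text
t: 10.5
tcp_pos: [616.7, 147.9, 146.7]
orientation: [158.1, 0.0, 103.0]
wrist_force: [-1.1, 0.6, -3.9]
finger_gap: 8.5
gripper_force: 97.6
```

Emit:
{"op": "play_rows", "data": {"targets": [[[0,-0.18,-1.1],[-0.038,0,0],0],[[0,-0.18,-1.1],[-0.038,0,0],0],[[0,-0.18,-1.1],[-0.038,0,0],0],[[0,-0.18,-1.1],[-0.038,0,0],0],[[0,0,0],[0,0,0],0]]}}

```text
t: 10.92
tcp_pos: [590.2, 141.8, 183.0]
orientation: [149.5, 0.0, 103.0]
wrist_force: [-2.8, -0.1, -5.4]
finger_gap: 8.8
gripper_force: 98.2
```

Emit:
{"op": "play_rows", "data": {"targets": [[[0,0,0],[0,0,0],0],[[0,0,0],[0,0,0],0],[[0,0,0],[0,0,0],0],[[0,0,0],[0,0,0],0],[[0,0,0],[0,0,0],0]]}}

```text
t: 11.33
tcp_pos: [592.8, 142.4, 181.9]
orientation: [149.6, 0.0, 103.0]
wrist_force: [-1.9, 0.0, -4.4]
finger_gap: 8.7
gripper_force: 98.2
```

Run:
```python
from h import *
s=sense();print({k:np.round(s[k],2).tolist() for k in("t","tcp_pos","orientation","wrist_force","torque","finger_gap","gripper_force")})
for n in("top","side"):
    im,d=get_image(n);np.save(f"pics/{n}d4.npy",d);W=cloud(n,d)
    x,y=proj(n,(480,118,80)).astype(int)
    cv2.imwrite(f"pics/{n}4.png",cv2.resize(im[y-75:y+75,x-85:x+85],None,fx=4,fy=4,interpolation=cv2.INTER_CUBIC)[:,:,::-1])
    print(n,"disc",[(np.round(r["at"]).tolist(),round(r["conf"],2)) for r in look_for(n,"disc_a")])
    for q in("spool","rib","brush"): print(q,[(np.round(r["at"]).tolist(),round(r["conf"],2)) for r in look_for(n,q)[:1]])
```

```text
{'t': 11.33, 'tcp_pos': [592.83, 142.37, 181.87], 'orientation': [149.57, 0.0, 103.01], 'wrist_force': [-1.91, 0.0, -4.35], 'torque': [-0.22, 0.74, 0.06], 'finger_gap': 8.67, 'gripper_force': 98.22}
top disc []
spool [([639.0, 38.0, 45.0], 0.66)]
rib [([482.0, 314.0, 8.0], 0.6)]
brush [([569.0, -73.0, 15.0], 0.7)]
side disc [([410.0, 131.0, 47.0], 0.64)]
spool [([647.0, 26.0, 17.0], 0.63)]
rib []
brush [([571.0, -89.0, 23.0], 0.9)]
```

View pics/top4.png

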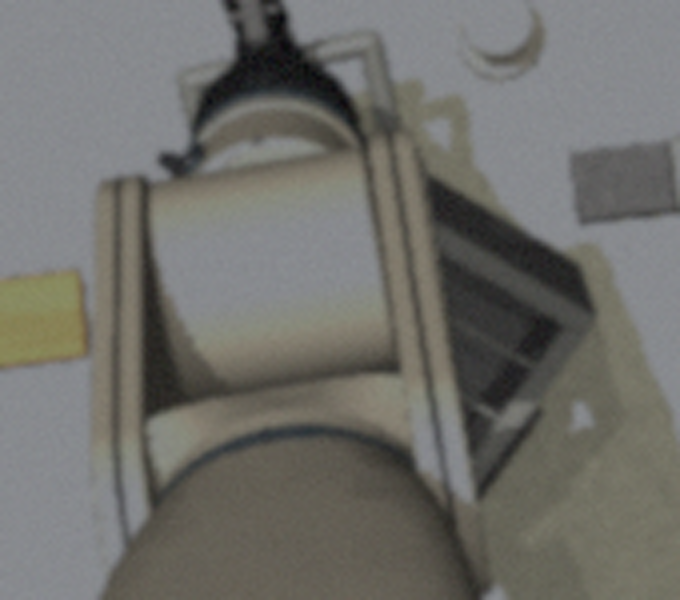

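View pics/side4.png

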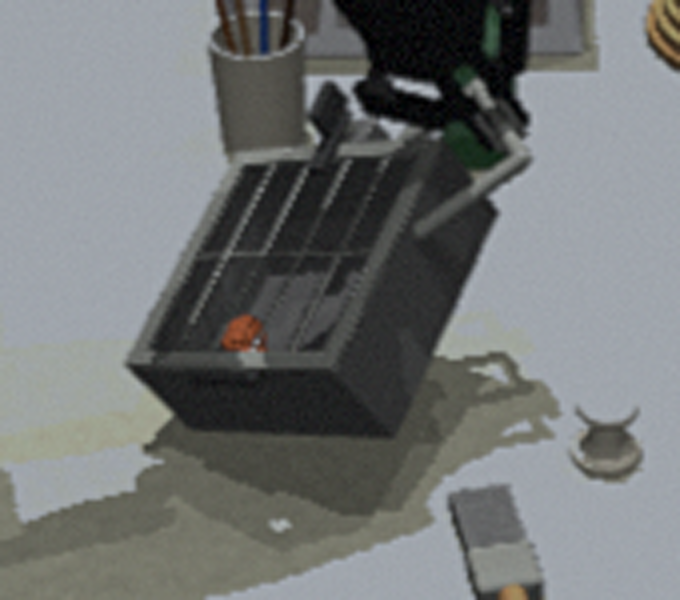

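The button is still across the lid in both views, and the tote is tilted on its low corner. One disc cluster shows at side crop (242,332), and the near wall hides the rest. I check the tilt and the disc positions against geometry.

```bash
cat >> h.py <<'E'
def Tt(P,tilt,base=(494,120,12.8)):
    t=np.radians(tilt);P=np.array(P,float);x=P[...,0]+127;z=P[...,2]
    return T(base,np.stack([x*np.cos(t)-z*np.sin(t)-127,P[...,1],x*np.sin(t)+z*np.cos(t)],-1))
E
python3 - <<'E'
from h import *
from scipy.optimize import least_squares
n="side";x,y=proj(n,(480,118,80)).astype(int);o=np.array([x-85,y-75])
cr=lambda q:((proj(n,q)-o)*4).round().astype(int).tolist()
# fit tilt from image corners: -x rim, -y rim, -y bottom, handle -y end
uv=np.array([(130,365),(335,368),(395,435),(527,152)])/4+o
M=[(-127,0,70),(0,-127,70),(0,-127,0),(165,-48,58)]
r=least_squares(lambda q:(proj(n,Tt(M,q[0],(q[1],q[2],q[3])))-uv).ravel(),(30,494,120,12.8));print(r.x.round(1),r.fun.round(1))
b=r.x[1:];th=r.x[0]
for c in((-100,0),(-79,21),(-79,-21),(-58,0),(-58,42),(-58,-42)):
    print(c,"disc centre top",cr(Tt((*c,18),th,b)),"+y edge",cr(Tt((c[0],c[1]+15,18),th,b)))
print("rim -x,-y",cr(Tt(M,th,b)))
im=cv2.imread("pics/side4.png");hsv=cv2.cvtColor(im,cv2.COLOR_BGR2HSV)
m=cv2.inRange(hsv,(0,120,60),(15,255,255));print(cv2.connectedComponentsWithStats(m)[2].tolist())
d=np.load("pics/sided4.npy");W=cloud(n,d)
m2=cv2.resize(m,(170,150),interpolation=cv2.INTER_AREA)>128
P=W[y-75:y+75,x-85:x+85][m2]
# into tray frame
a=np.radians(b[2]);q=P[:,:2]-b[:2];X=q[:,0]*np.cos(a)+q[:,1]*np.sin(a)+127;Y=-q[:,0]*np.sin(a)+q[:,1]*np.cos(a);Z=P[:,2];t=np.radians(th)
print(np.stack([X*np.cos(t)+Z*np.sin(t)-127,Y,-X*np.sin(t)+Z*np.cos(t)],1).round()[::4].tolist())
E
```

```text
[ 31.2 499.3 123.8  12.5] [ 0.   0.1 -0.2  0.1  0.2 -0.5 -0.1  0.3]
(-100, 0) disc centre top [209, 387] +y edge [205, 374]
(-79, 21) disc centre top [228, 351] +y edge [223, 338]
(-79, -21) disc centre top [241, 388] +y edge [236, 375]
(-58, 0) disc centre top [260, 351] +y edge [255, 338]
(-58, 42) disc centre top [246, 315] +y edge [241, 303]
(-58, -42) disc centre top [274, 389] +y edge [269, 375]
rim -x,-y [[130, 365], [334, 368], [396, 433], [527, 153]]
[[0, 0, 680, 600, 406806], [237, 0, 3, 5, 7], [241, 17, 1, 1, 1], [670, 18, 2, 3, 5], [223, 21, 1, 1, 1], [241, 20, 4, 13, 28], [654, 24, 2, 4, 6], [228, 27, 1, 4, 4], [659, 33, 5, 5, 16], [230, 37, 3, 5, 5], [245, 39, 2, 2, 2], [663, 39, 17, 17, 80], [246, 43, 1, 1, 1], [674, 42, 2, 2, 2], [654, 44, 1, 1, 1], [233, 48, 2, 2, 2], [247, 48, 1, 2, 2], [662, 53, 1, 1, 1], [674, 61, 2, 2, 3], [222, 315, 40, 35, 955], [259, 343, 7, 7, 34], [500, 590, 9, 10, 38]]
[[291.0, 369.0, -239.0], [292.0, 342.0, -237.0], [-68.0, 46.0, 19.0], [-56.0, 30.0, 23.0], [-69.0, 42.0, 19.0], [-59.0, 32.0, 18.0], [-70.0, 38.0, 19.0], [-60.0, 28.0, 19.0], [-73.0, 34.0, 21.0], [-64.0, 28.0, 18.0], [-75.0, 34.0, 19.0], [-64.0, 22.0, 19.0], [-74.0, 28.0, 18.0], [-63.0, 16.0, 19.0], [-72.0, 24.0, 17.0], [2.0, -235.0, -60.0]]
```

Emit:
{"op": "play_rows", "data": {"targets": [[[0,-0.18,-1.1],[-0.038,0,0],0],[[0,-0.18,-1.1],[-0.038,0,0],0],[[0,0,0],[0,0,0],0],[[0,0.15,1.1],[0.038,0,0],0],[[0,0.15,1.1],[0.038,0,0],0]]}}

```text
t: 12.25
tcp_pos: [592.5, 142.3, 182.7]
orientation: [149.7, 0.0, 103.0]
wrist_force: [-1.3, 0.0, -4.3]
finger_gap: 8.5
gripper_force: 98.4
```

Emit:
{"op": "play_rows", "data": {"targets": [[[0,0,0],[0,0,0],0],[[0,0,0],[0,0,0],0],[[0,0,0],[0,0,0],0],[[0,0,0],[0,0,0],0],[[0,0,0],[0,0,0],0]]}}

```text
t: 12.67
tcp_pos: [593.8, 142.6, 183.9]
orientation: [149.3, 0.0, 103.0]
wrist_force: [3.6, 1.2, -0.3]
finger_gap: 8.4
gripper_force: 98.7
```

Run:
```python
from h import *
s=sense();print({k:np.round(s[k],2).tolist() for k in("t","tcp_pos","orientation","wrist_force","torque","finger_gap","gripper_force")})
n="side";im,d=get_image(n);x,y=proj(n,(480,118,80)).astype(int)
c=im[y-15:y+45,x-75:x+25]
cv2.imwrite("pics/side5.png",cv2.convertScaleAbs(cv2.resize(c,None,fx=8,fy=8,interpolation=cv2.INTER_CUBIC)[:,:,::-1],alpha=2))
for q in("disc_a",): print([(np.round(r["at"]).tolist(),round(r["conf"],2)) for r in look_for(n,q)])
print([(int(r["region"].sum()),(np.argwhere(r["region"]).mean(0)[::-1]).round(1).tolist(),round(r["conf"],2)) for r in silhouettes(n,"disc_a")])
```

```text
{'t': 12.67, 'tcp_pos': [593.78, 142.55, 183.85], 'orientation': [149.31, 0.0, 103.0], 'wrist_force': [3.6, 1.19, -0.28], 'torque': [0.14, -0.54, 0.08], 'finger_gap': 8.4, 'gripper_force': 98.65}
[]
[(31, [258.6, 225.5], 0.59)]
```

View pics/side5.png

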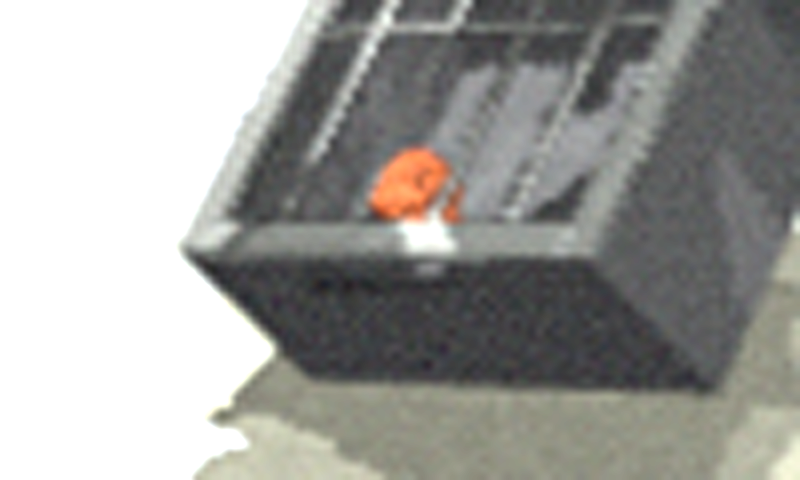

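Two discs are visible, nested at crop (410,185) and (455,205), and the other two are behind the low wall. No disc is left up-slope, which fits a cluster of four in the corner. I ease the hold slightly upward and check that it is steady.

Emit:
{"op": "play_rows", "data": {"targets": [[[0,0,-0.2],[0,0,0],0],[[0,0,0],[0,0,0],0],[[0,0,0],[0,0,0],0],[[0,0,0],[0,0,0],0],[[0,0,0],[0,0,0],0]]}}

```text
t: 13.23
tcp_pos: [592.6, 142.3, 185.0]
orientation: [149.4, 0.0, 103.0]
wrist_force: [5.1, 1.3, 2.5]
finger_gap: 8.6
gripper_force: 98.8
```

Emit:
{"op": "play_rows", "data": {"targets": [[[0,0,0],[0,0,0],0],[[0,0,0],[0,0,0],0],[[0,0,0],[0,0,0],0],[[0,0,0],[0,0,0],0],[[0,0,0],[0,0,0],0]]}}

```text
t: 13.65
tcp_pos: [592.6, 142.3, 185.0]
orientation: [149.4, 0.0, 103.0]
wrist_force: [4.8, 1.4, 1.7]
finger_gap: 8.8
gripper_force: 98.8
```

Run:
```python
from h import *
from scipy.optimize import least_squares
s=sense();print({k:np.round(s[k],2).tolist() for k in("t","tcp_pos","orientation","wrist_force","torque","finger_gap","gripper_force")})
n="side";im,d=get_image(n);W=cloud(n,d);v,u=np.mgrid[:480,:640]
# tilt from near wall plane (native px from last picture) : normal vs world
x,y=proj(n,(480,118,80)).astype(int)
m=np.zeros((480,640),np.uint8);cv2.fillPoly(m,[(np.array([(250,270),(560,270),(660,370),(320,365)])/8+[x-75,y-15]).astype(np.int32)],1)
P=W[(m>0)&(d>0)];c=P.mean(0);N=np.linalg.svd(P-c)[2][2];N*=-np.sign(N[1])
exp=Tt((-1,-1,0),30)-Tt((0,0,0),30);exp/=np.linalg.norm(exp)
print("wall normal",N.round(3),"expected at 30",exp.round(3),"tilt from nz",np.degrees(np.arcsin(-N[2]*2**.5)).round(1))
red=(im[...,0]>1.8*im[...,2])&(im[...,0]>50)&(abs(u-(x-20))<60)&(abs(v-y)<45);print("red px",red.sum(),np.argwhere(red).mean(0)-[y-15,x-75])
```

```text
{'t': 13.65, 'tcp_pos': [592.56, 142.3, 185.02], 'orientation': [149.39, 0.0, 103.0], 'wrist_force': [4.85, 1.4, 1.72], 'torque': [0.15, -0.69, 0.03], 'finger_gap': 8.83, 'gripper_force': 98.8}
wall normal [-0.401 -0.817 -0.415] expected at 30 [-0.44  -0.825 -0.354] tilt from nz 35.9
red px 67 [22.98507463 51.01492537]
```

Run:
```python
from h import *
from scipy.optimize import least_squares
n="side";x,y=proj(n,(480,118,80)).astype(int);o=np.array([x-75,y-15])
uv=np.array([(183,245),(600,255),(715,388),(310,380)])/8+o
M=[(-127,0,70),(0,-127,70),(0,-127,0),(-127,0,0)]
f=lambda q:(proj(n,Tt(M,q[0],(q[1],q[2],q[3]))+[0,0,q[4]])-uv).ravel()
for lock in (1,100): 
    r=least_squares(lambda q:np.r_[f(q),lock*q[4]/10,(q[3]-12.8)/1.5],(30,494,120,12.8,0));print(r.x.round(1),r.fun.round(1))
im,_=get_image(n);cv2.imwrite("pics/side6.png",cv2.convertScaleAbs(cv2.resize(im[y-75:y+45,x-75:x+75],None,fx=5,fy=5,interpolation=cv2.INTER_CUBIC)[:,:,::-1],alpha=1.7))
```

```text
[3.030e+01 4.995e+02 1.237e+02 1.280e+01 4.000e-01] [ 0.1  0.6 -0.2  0.3  0.4  0.1 -0.3 -1.1  0.   0. ]
[ 30.3 499.4 124.2  12.9   0. ] [ 0.1  0.6 -0.2  0.3  0.4  0.1 -0.3 -1.1  0.   0. ]
```

View pics/side6.png

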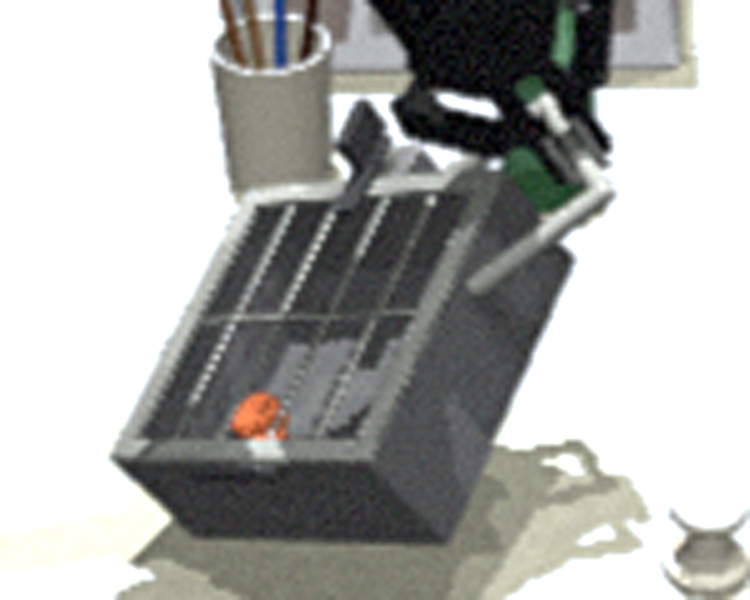

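Emit:
{"op": "play_rows", "data": {"targets": [[[0,0.17,0.1],[0,0,0],0],[[0,0,0],[0,0,0],0],[[0,0,0],[0,0,0],0],[[0,0,0],[0,0,0],0],[[0,0,0],[0,0,0],0]]}}

```text
t: 14.17
tcp_pos: [593.5, 142.5, 184.1]
orientation: [149.5, -0.0, 103.0]
wrist_force: [3.6, 1.0, 0.3]
finger_gap: 8.7
gripper_force: 98.7
```

Emit:
{"op": "play_rows", "data": {"targets": [[[0,0.17,0.1],[0,0,0],0],[[0,0,0],[0,0,0],0],[[0,0,0],[0,0,0],0],[[0,0,0],[0,0,0],0],[[0,0,0],[0,0,0],0]]}}

```text
t: 14.58
tcp_pos: [594.6, 142.8, 183.5]
orientation: [149.6, -0.0, 103.0]
wrist_force: [-0.4, 0.6, -2.5]
finger_gap: 8.5
gripper_force: 98.6
```

Emit:
{"op": "play_rows", "data": {"targets": [[[0,0,0],[0,0,0],0],[[0,0,0],[0,0,0],0],[[0,0,0],[0,0,0],0],[[0,0,0],[0,0,0],0],[[0,0,0],[0,0,0],0]]}}

```text
t: 15.0
tcp_pos: [594.9, 142.9, 183.7]
orientation: [149.6, -0.0, 103.0]
wrist_force: [-1.2, -0.6, -5.0]
finger_gap: 8.8
gripper_force: 98.5
```

Run:
```python
from h import *
s=sense();print(np.round(s["tcp_pos"],1),np.round(s["wrist_force"],1),np.abs(s["joint_vel"]).max());print(job_done())
```

```text
[594.9 142.9 183.7] [-1.2 -0.6 -5. ] 0.1362753580357105
the job is handed in; nothing more can be done
None
```

Handed in at about 15 s: the turnbutton was turned fully across first (about 91°), then the tote was tilted and held steady by its handle at about 30°; the rib, brush and spool measured unmoved. I saw two of the four discs in the low corner; the other two were hidden behind its wall and I infer they are there.

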